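Tighten the grinder's burr ring with the pin spanner

ROBOT

A 6-joint arm with a two-finger parallel gripper is mounted at the origin on a cart in front of the work surface, level with it; the furniture and walls round the work are solid. World frame = base frame: x ahead of the robot, y to its left, z up, the work surface at z = 0. Lengths are in m, angles in rad, forces in N, time in s.
With the tool pointing down it reaches from about 0.225 to 0.875 m from the base axis. Payload 3.4 kg.
Tool frame: the origin (TCP) lies at the very end of the fingers, on their centre line; the grasp point (between the pads) lies 19 mm behind it; z points along the fingers, y is the direction in which the jaws open and shut (so a half turn about z gives the same grasp; the last joint's range is limited). The gripper opens to 85 mm and grips with 20 to 120 N. Pads are 22 mm wide; open, the fingers measure 114 mm over their backs; the gripper's body (76 mm by 85 mm) begins 54 mm behind the grasp point. The pads swing forward as they close: fully open they stand 13 mm farther back than shut.
Start: joints at [1.202, 0.276, 1.505, -0, 1.361, -0.121], TCP at [0.141, 0.557, 0.231] pointing down, gripper open.
Joint ranges: [-2.89, 2.89], [-0.75, 2.08], [0.22, 2.7], [-1.18, 4.32], [0.11, 2.71], [-2.7, 2.7]. Speed limits (rad/s): [2.57, 2.57, 3.14, 3.14, 3.14, 3.14].

INTERFACE

Orientations are given as a unit quaternion [w, x, y, z].
In Python, from rig import get_state, get_image, calibration, sign_off gives the robot as it stands. The module is installed in compiled form; this text tells all that it offers.
- The arm moves only by the tool drive_tool, never from a script. Its argument "targets" is one flat list of numbers, 7 for each row, row after row: the turn, a rotation vector about the tool's x, y, z in degrees, then the shift along the tool's x, y, z in mm, then the opening, from 0 (shut) to 1 (fully open). In form: [wx, wy, wz, tx, ty, tz, fingers, wx, wy, wz, tx, ty, tz, fingers, ...]. A call has 1 to 12 rows; each row shifts and turns the commanded pose from where the row before left it, along the tool's axes as they then stand; what a row does not reach is not made up. A row lasts 1/8 s, in which the tool goes at most 62.5 mm and 10.7 degrees, less where a joint would pass 70% of its speed; a pose out of reach is approached as far as the arm can. A call is refused whole if a number of a shift passes 62.5 or a number of a turn 10.7, either way. A call with a gripper value outside its range is refused whole. The fingers move at their own pace and stop on an object; "grip_force" is the grip in N (left out, the last holds). Time passes only in rows, so rows that do not move let the fingers close. It gives the time, the measured TCP pose, the force and the opening at its end, in the units of the state.
- get_state(): the state, without advancing time (a new reading comes with each control period).
- get_image(name): name is "side" or "top"; returns the picture (420x560x3 uint8, red, green, blue); there is no depth.
- calibration(name): a dict with "mtx" (3x3 intrinsics, pixels), "distortion" ([k1, k2, p1, p2, k3] as OpenCV has them; the pictures are not rectified), "world_to_cam" (4x4, takes a point from world to camera coordinates). Camera axes: x right, y down, z forward; pixel columns grow to the right and rows downward; lengths in m; the calibration is good to about 2 mm. A picture is of the moment at which its call begins. calibration takes no time and is no camera call.
- sign_off(): hands the job in, once; it reports no verdict.
The state is a dict: "clock": time; "qpos": joint angles; "qd": joint speeds; "effort": joint torques, N m; "position": TCP position; "ee_rot": TCP orientation; "contact_force": force on the tool from outside, world axes, zero at the start; "moment": the same for the moment, N m; "width": finger opening in m.
Only numpy, scipy, OpenCV 4.12 (cv2) and the standard library are available. Lean on these libraries where they do the work, as an engineer would, in place of code of your own. Each camera call takes 0.05 s, during which the arm holds its last target.

TASK

The coffee grinder has been cleaned and its burr ring is only finger-tight. Take the pin spanner from its stand, feel both of its pins into the two holes of the ring, pressing on the ring's face with no more than about 15 N, and with it turn the ring clockwise until it is fully home against its stop, without wrenching at it. Then put the spanner back upright on its stand, pins in the groove, and leave everything else where it is.

Things in the scene. Friction and masses are not known exactly. Their poses are not given: they have to be found in the camera images.
- spanner_grip (a point): Pin spanner, loose, 160 g: upright flat wooden handle, 40 mm along the spanner's x, 14 mm thick along y (grip it across this), 46 mm tall, on a level steel bar 60 x 24 x 8 mm. This point is in the handle, 31 mm above the bar's top, 46 mm above the pin tips, 21 mm below the handle's top. z is up, x runs along the bar through both pins; a half turn about z makes no difference
- spanner_foot (a point): midway between the spanner's two pin tips, 46 mm below the handle point, same axes. The pins stand under the bar, 44 mm apart along x, 5 mm thick, 7 mm long, ends tapered to 2.4 mm
- pin_a (a point): centre of the lower end of one pin (22 mm from the axis on the spanner's +x)
- pin_b (a point): centre of the lower end of the other pin (22 mm from the axis on the spanner's -x)
- stand_top (a point): Stand of dark wood, fixed, 96 x 56 x 24 mm: its middle at the height of the two rails that carry the spanner's bar (20 mm above the worktop). The groove between the rails, 12 mm wide and 11 mm deep, runs along x and takes the pins; end stops 4 mm high leave 76 mm for the 60 mm bar. The spanner stands with its x along the stand's x, either way round, pin tips 7 mm below this point
- ring_face (a point): Point on the burr ring's turning axis, level with its flat upper face, 122 mm above the worktop. The bare aluminium ring, 66 mm across with a brass hub (not above the face), lies on the grinder's dark collar. Axes are the grinder housing's: x to its back (away from dial and chute), z up; they do not turn with the ring
- grinder: Coffee grinder, fixed, cream housing 156 x 142 x 87 mm, origin under its middle. The ring's two round holes are 7.5 mm wide, 8 mm deep, 44 mm apart. With the ring joint at q their line lies at angle d - q (counter-clockwise from above) from the housing's y axis; d is not measured and may be -0.45 to +0.45 rad: see it, or feel for it by sliding lightly pressed pins over the face until both drop in
- burr_ring (a joint): turn of the burr ring in rad, growing clockwise seen from above (tightening). It starts between 0.0 and 0.15; hard stop (fully home) at 0.65. It turns stiffly (about 0.25 N m) and stays where it is left. It can be turned back as far as -0.3. Against the stop the reading no longer grows and the turning moment climbs at once; 0.3 to 0.5 N m there is plenty
- portafilter: portafilter with black handle, 69 x 198 x 41 mm, loose bystander; origin under its middle
- tumbler: clear glass tumbler, 81 x 81 x 92 mm, loose bystander; origin under its base
- brass_weight: round brass scale weight, 49 x 49 x 12 mm, loose bystander left of and behind the grinder; origin under its base

How it is judged:
By the outcome, as a careful person would: the job done as asked, in the order asked, and still so for the second after the job is handed in, with the robot touching nothing.
It also fails if it takes over 64 s, if anything falls off the work surface, if the arm or the gripper's body presses on something with over 40 N, if the wrist force passes 120 N, or if a joint passes its speed limit or range.

## Working session

There is one attempt and no reset: what is moved stays moved. The work goes in short steps, Python scripts to look and compute and a tool call to move; the robot and the scene stay as the last step left them, time stands still between calls to the robot, and variables do not carry over. Pictures are saved under pics/ and viewed, and the job is handed in when it is done.

Besides the shell and the picture viewer there is one more tool, called after ">>>" by a JSON object that holds its "name" and its "arguments". drive_tool: Moves the arm, as the interface text tells. Its arguments: {"type":"object","properties":{"targets":{"type":"array"},"grip_force":{"type":"number"}},"required":["targets"]}

```bash
mkdir -p pics; python3 - <<'E'
from rig import *
import cv2,numpy as np
print(get_state())
for n in("side","top"):
    im=get_image(n); cv2.imwrite(f"pics/{n}0.png",im[:,:,::-1]); c=calibration(n); print(n,c)
E
```

```text
{'clock': 0.0, 'qpos': array([ 1.20200722e+00,  2.76562341e-01,  1.50616489e+00,  3.28558341e-05,
        1.36068963e+00, -1.21026006e-01]), 'qd': array([-0.00055804, -0.00054396,  0.00078611, -0.00179965, -0.00073244,
        0.00044688]), 'effort': array([-3.17026170e-03, -4.16776872e+01, -2.45803714e+01, -3.93269211e-04,
        1.08840768e-02, -7.33733714e-06]), 'position': array([0.14082188, 0.5569294 , 0.23044568]), 'ee_rot': array([-2.36739261e-04,  1.23568294e-01,  9.92335651e-01, -8.80992901e-04]), 'contact_force': array([-0.19232349, -0.09831048,  0.57907799]), 'moment': array([-0.03861766,  0.02421593,  0.00538164]), 'width': 0.08560349276376773}
side {'mtx': array([[528.46105818,   0.        , 273.62496162],
       [  0.        , 528.46105818, 204.43981617],
       [  0.        ,   0.        ,   1.        ]]), 'distortion': array([0.03984095, 0.        , 0.        , 0.        , 0.        ]), 'world_to_cam': array([[-0.99650059, -0.0821238 , -0.01556445,  0.5368619 ],
       [-0.0233406 ,  0.45219974, -0.89161124,  0.15541306],
       [ 0.08026074, -0.88812785, -0.45253413,  1.2950362 ],
       [ 0.        ,  0.        ,  0.        ,  1.        ]])}
top {'mtx': array([[401.10817502,   0.        , 276.3462872 ],
       [  0.        , 401.10817502, 209.69015661],
       [  0.        ,   0.        ,   1.        ]]), 'distortion': array([-0.09913764,  0.        ,  0.        ,  0.        ,  0.        ]), 'world_to_cam': array([[-8.85039509e-02, -9.96075821e-01, -9.66938215e-05,
        -5.51187316e-02],
       [-9.75452289e-01,  8.66911467e-02, -2.02428942e-01,
         5.62167754e-01],
       [ 2.01642957e-01, -1.78214409e-02, -9.79296949e-01,
         9.20264236e-01],
       [ 0.00000000e+00,  0.00000000e+00,  0.00000000e+00,
         1.00000000e+00]])}
```

View pics/side0.png

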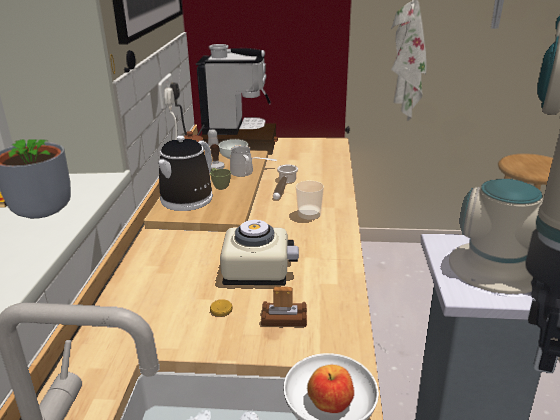

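View pics/top0.png

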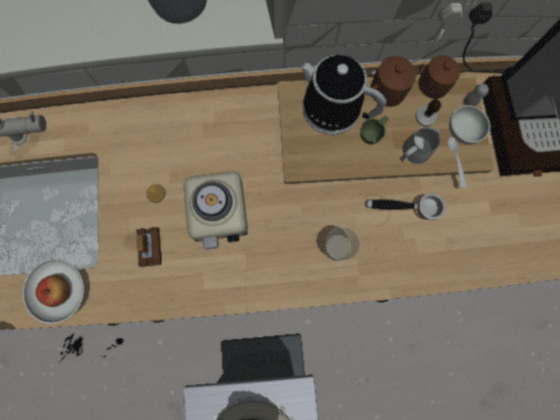

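```bash
python3 - <<'E'
import cv2,numpy as np
t=cv2.imread("pics/top0.png"); s=cv2.imread("pics/side0.png")
a=cv2.resize(t[165:275,125:255],None,fx=6,fy=5.4,interpolation=cv2.INTER_CUBIC)
a=cv2.convertScaleAbs(a,alpha=1.6)
cv2.imwrite("pics/t0z.png",a[:600,:800])
b=cv2.resize(s[210:340,200:330],None,fx=4.6,fy=4.6,interpolation=cv2.INTER_CUBIC)
cv2.imwrite("pics/s0z.png",b)
E
```

```text
(no output)
```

View pics/t0z.png

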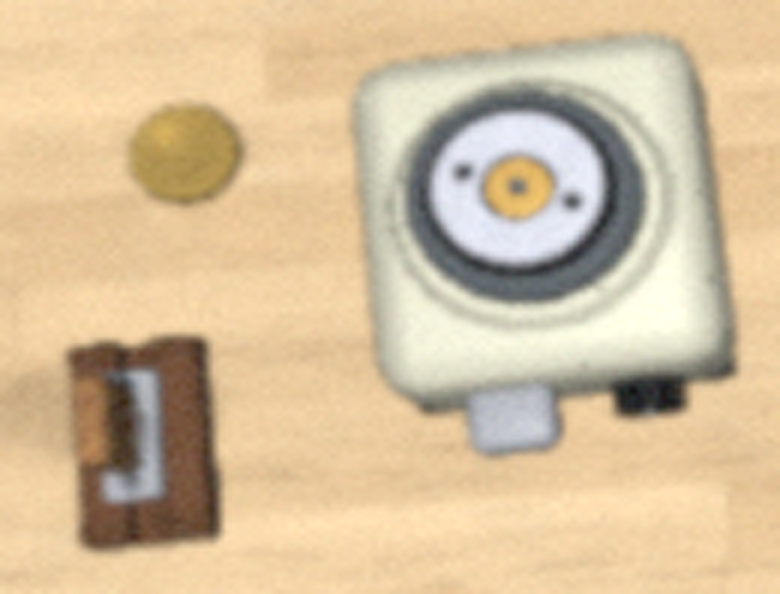

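View pics/s0z.png

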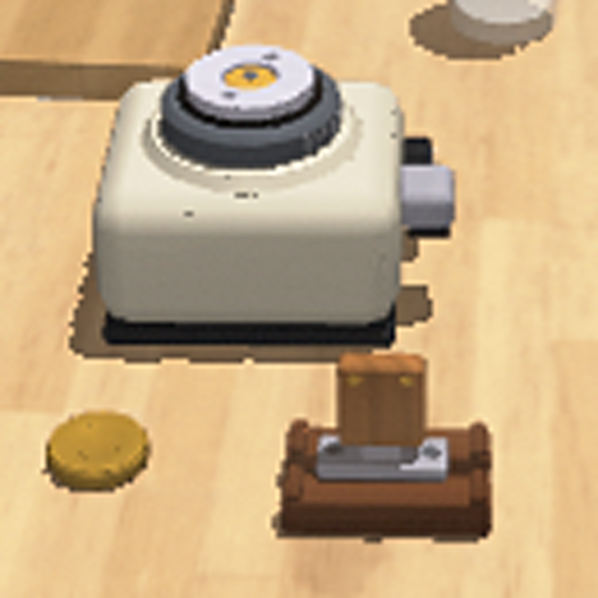

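```bash
cat > h.py <<'E'
import cv2,numpy as np
from rig import *
C={n:calibration(n) for n in("side","top")}
def ray(n,uv):
    c=C[n]; p=cv2.undistortPoints(np.array(uv,float).reshape(-1,1,2),c["mtx"],c["distortion"])[:,0]
    d=np.c_[p,np.ones(len(p))]; T=c["world_to_cam"]; R=T[:3,:3]
    return -R.T@T[:3,3], d@R
def onz(n,uv,z):
    o,d=ray(n,uv); return o+d*((z-o[2])/d[:,2])[:,None]
def tri(a,b):
    o1,d1=ray("side",a);o2,d2=ray("top",b);out=[]
    for x,y in zip(d1,d2):
        s=np.linalg.lstsq(np.c_[x,-y],o2-o1,rcond=None)[0]; p=o1+s[0]*x;q=o2+s[1]*y
        out.append(np.r_[(p+q)/2,np.linalg.norm(p-q)])
    return np.array(out)
def proj(n,P):
    c=C[n];T=c["world_to_cam"];r=cv2.Rodrigues(T[:3,:3])[0]
    return cv2.projectPoints(np.array(P,float).reshape(-1,1,3),r,T[:3,3],c["mtx"],c["distortion"])[0][:,0]
E
python3 - <<'E'
from h import *
np.set_printoptions(precision=4,suppress=True)
im={n:cv2.imread(f"pics/{n}0.png") for n in C}
f=8
def zoom(n,x0,x1,y0,y1): return cv2.resize(im[n][y0:y1,x0:x1],None,fx=f,fy=f,interpolation=cv2.INTER_CUBIC),x0,y0
def full(p,x0,y0): return ((p[0]+.5)/f-.5+x0,(p[1]+.5)/f-.5+y0)
for n,box in(("top",(190,235,180,222)),("side",(235,280,215,250))):
    z,x0,y0=zoom(n,*box); g=cv2.cvtColor(z,cv2.COLOR_BGR2GRAY); hsv=cv2.cvtColor(z,cv2.COLOR_BGR2HSV)
    thr=100 if n=="top" else 160
    m=((g>thr)&(hsv[...,1]<60)).astype(np.uint8)
    nn,l,st,ce=cv2.connectedComponentsWithStats(m); print(n,[(s[4],full(c,x0,y0)) for s,c in zip(st,ce) if s[4]>100][1:])
    k=1+np.argmax(st[1:,4])
    cs,_=cv2.findContours((l==k).astype(np.uint8),cv2.RETR_EXTERNAL,cv2.CHAIN_APPROX_NONE); c=max(cs,key=cv2.contourArea)
    pts=np.array([full(p,x0,y0) for p in c[:,0]]); W=onz(n,pts,.122)
    print(n,"ring",cv2.fitEllipse((W[:,:2]*1000).astype(np.float32)))
    fill=cv2.drawContours(np.zeros_like(m),[c],-1,1,-1); dk=((l!=k)&(fill>0)).astype(np.uint8)
    nn,l2,st,ce=cv2.connectedComponentsWithStats(dk)
    for s,c in zip(st[1:],ce[1:]):
        if s[4]>60: print("  hole",s[4],onz(n,[full(c,x0,y0)],.122)[0], full(c,x0,y0))
    cv2.imwrite(f"pics/ring_{n}.png",z)
z,x0,y0=zoom("top",130,170,222,272); cv2.imwrite("pics/st_top.png",cv2.resize(cv2.convertScaleAbs(z,alpha=1.6),None,fx=1.5,fy=1.5))
z,x0,y0=zoom("side",255,315,280,332); cv2.imwrite("pics/st_side.png",cv2.resize(z,None,fx=1.5,fy=1.4))
E
```

```text
top [(np.int32(39788), (np.float64(212.36280725344324), np.float64(200.18326505479038))), (np.int32(32459), (np.float64(210.74240002772729), np.float64(199.20145991866661)))]
top ring ((576.932373046875, 41.60618591308594), (109.31746673583984, 115.50728607177734), 156.80606079101562)
side [(np.int32(15888), (np.float64(253.81866030966768), np.float64(226.16396808912387))), (np.int32(20639), (np.float64(264.2006910460778), np.float64(243.2224156935898))), (np.int32(203), (np.float64(235.251539408867), np.float64(228.19612068965517)))]
side ring ((576.9269409179688, 79.27897644042969), (117.59778594970703, 145.20864868164062), 38.25861740112305)
```

View pics/st_top.png

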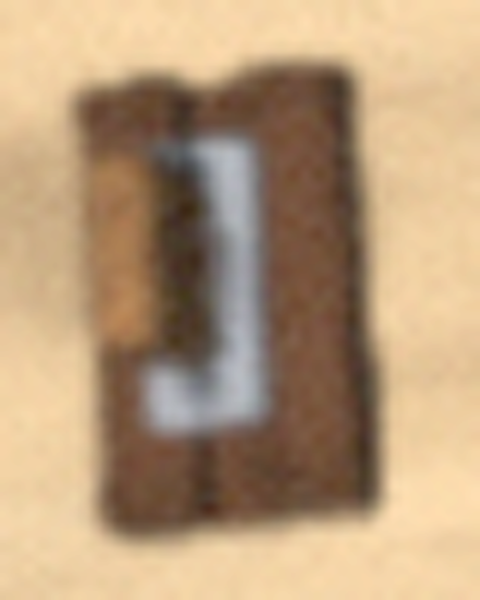

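View pics/st_side.png

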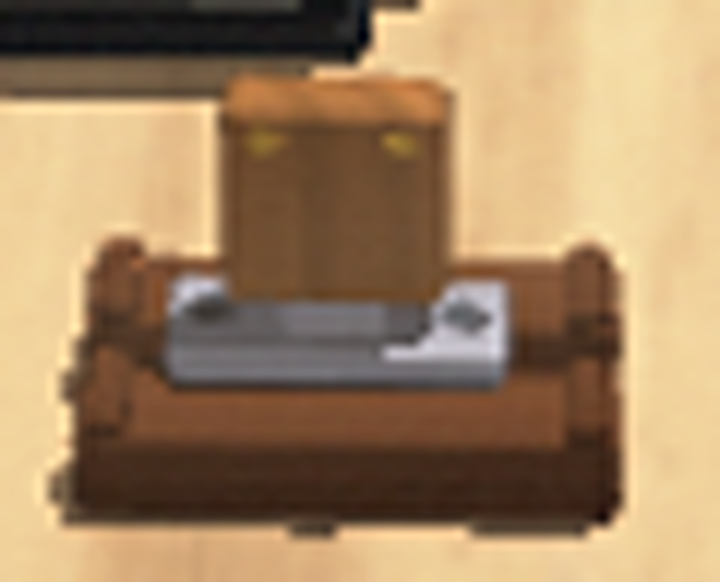

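```bash
python3 - <<'E'
from h import *
np.set_printoptions(precision=4,suppress=True)
T=lambda L:[((x+.5)/12-.5+130,(y+.5)/12-.5+222) for x,y in L]
S=lambda L:[((x+.5)/12-.5+255,(y+.5)/11.2-.5+280) for x,y in L]
print("handle top", onz("top",T([(126,250)]),.08),onz("side",S([(339,103)]),.08),tri(S([(339,103)]),T([(126,250)])))
print("bar top", onz("top",T([(207,283)]),.028),onz("top",T([(255,138),(268,420)]),.028))
b=onz("side",S([(170,280),(508,282),(505,348),(168,345)]),.028);print("bar side",b,b.mean(0))
b=onz("side",S([(235,78),(450,90),(445,125),(225,120)]),.08);print("handle side",b,b.mean(0))
im={n:cv2.imread(f"pics/{n}0.png") for n in C}
z=[]
for n,(x0,x1,y0,y1) in(("top",(190,235,180,222)),("side",(235,280,215,250))):
    i=im[n][y0:y1,x0:x1]; i=cv2.convertScaleAbs(i,alpha=1.5 if n=="top" else 1)
    i=cv2.resize(i,None,fx=12,fy=12,interpolation=cv2.INTER_CUBIC); cv2.imwrite(f"pics/r_{n}.png",i)
    hsv=cv2.cvtColor(i,cv2.COLOR_BGR2HSV); g=hsv[...,2].astype(int)
    F=lambda p:[((x+.5)/12-.5+x0,(y+.5)/12-.5+y0) for x,y in p]
    for th in ((150,180,200) if n=="top" else (200,215,225)):
        m=((g>th)&(hsv[...,0]>90)&(hsv[...,0]<150)&(hsv[...,1]>6)).astype(np.uint8)
        nn,l,st,ce=cv2.connectedComponentsWithStats(m);k=1+np.argmax(st[1:,4])
        c=max(cv2.findContours((l==k).astype(np.uint8),0,1)[0],key=cv2.contourArea)
        W=onz(n,F(c[:,0]),.122); print(n,th,cv2.fitEllipse((W[:,:2]*1000).astype(np.float32)))
        fill=cv2.drawContours(np.zeros_like(m),[cv2.convexHull(c)],-1,1,-1)
        for ht in(90,120,140):
            dk=((fill>0)&(g<ht)).astype(np.uint8); nn,l2,st,ce=cv2.connectedComponentsWithStats(dk)
            print("  ",ht,[(s[4],onz(n,F([q]),.122)[0,:2]) for s,q in zip(st[1:],ce[1:]) if 50<s[4]<900])
E
```

```text
handle top [[0.5003 0.2245 0.08  ]] [[0.4997 0.2267 0.08  ]] [[0.5001 0.2249 0.0788 0.0006]]
bar top [[0.4998 0.2248 0.028 ]] [[0.5295 0.2138 0.028 ]
 [0.4703 0.2128 0.028 ]]
bar side [[0.5313 0.2138 0.028 ]
 [0.471  0.2106 0.028 ]
 [0.4707 0.2306 0.028 ]
 [0.5298 0.2334 0.028 ]] [0.5007 0.2221 0.028 ]
handle side [[0.5183 0.22   0.08  ]
 [0.4808 0.2214 0.08  ]
 [0.4811 0.2323 0.08  ]
 [0.519  0.2331 0.08  ]] [0.4998 0.2267 0.08  ]
top 150 ((579.7843627929688, 44.127262115478516), (65.69981384277344, 66.33051300048828), 134.02064514160156)
   90 []
   120 [(np.int32(307), array([0.5881, 0.0644])), (np.int32(117), array([0.5796, 0.0442])), (np.int32(347), array([0.5714, 0.0236]))]
   140 [(np.int32(596), array([0.588 , 0.0645])), (np.int32(447), array([0.5797, 0.0441])), (np.int32(609), array([0.5715, 0.0236]))]
top 180 ((579.74755859375, 44.09394836425781), (63.80500411987305, 64.2863540649414), 146.06405639648438)
   90 []
   120 [(np.int32(307), array([0.5881, 0.0644])), (np.int32(117), array([0.5796, 0.0442])), (np.int32(347), array([0.5714, 0.0236]))]
   140 [(np.int32(596), arra
[... 821 characters left out ...]
86, 0.06  ]))]
side 215 ((580.446044921875, 40.1058235168457), (62.00833511352539, 63.40591812133789), 101.7984848022461)
   90 []
   120 [(np.int32(192), array([0.5808, 0.0397]))]
   140 [(np.int32(129), array([0.5718, 0.0193])), (np.int32(264), array([0.5707, 0.0324])), (np.int32(400), array([0.5803, 0.0396])), (np.int32(107), array([0.5886, 0.06  ]))]
side 225 ((580.4840087890625, 39.750633239746094), (61.2230110168457, 63.0768928527832), 102.35263061523438)
   90 []
   120 [(np.int32(192), array([0.5808, 0.0397]))]
   140 [(np.int32(129), array([0.5718, 0.0193])), (np.int32(264), array([0.5707, 0.0324])), (np.int32(400), array([0.5803, 0.0396])), (np.int32(107), array([0.5886, 0.06  ]))]
```

View pics/r_top.png

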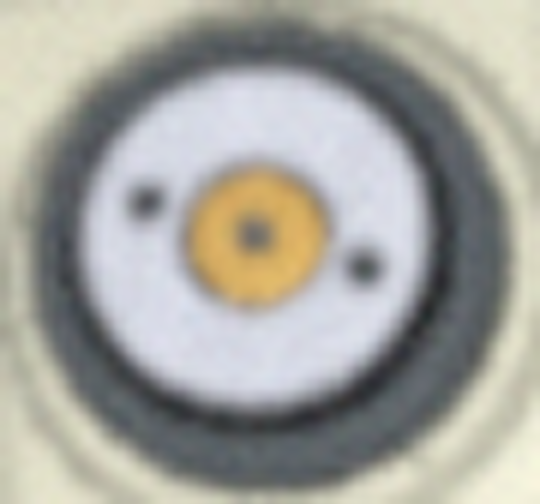

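View pics/r_side.png

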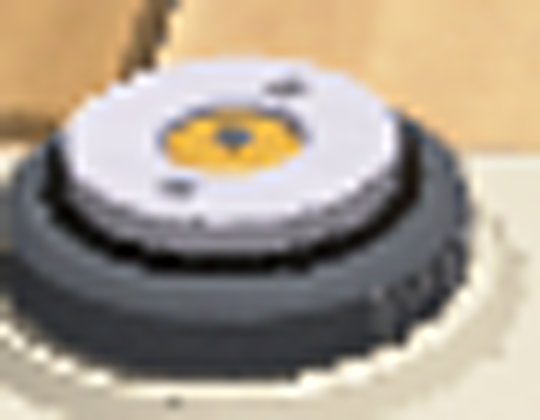

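```bash
cat > plan.py <<'E'
from h import *
from scipy.spatial.transform import Rotation as Rn
def pose(s=None):
    s=s or get_state(); q=s["ee_rot"]; return np.array(s["position"]),Rn.from_quat([q[1],q[2],q[3],q[0]])
def down(yaw_y):  # tool y axis yaw in deg, z down
    a=np.radians(yaw_y); y=np.array([np.cos(a),np.sin(a),0]); z=np.array([0,0,-1.]); x=np.cross(y,z)
    return Rn.from_matrix(np.c_[x,y,z])
def yawy(R): y=R.as_matrix()[:,1]; return np.degrees(np.arctan2(y[1],y[0]))
def rows(p,R,p1,R1,n,g=1,dec=1):
    w=np.degrees((R.inv()*R1).as_rotvec())/n; w=np.round(w,dec)
    out=[]
    for i in range(n):
        tgt=p+(np.array(p1)-p)/(n-i)
        t=np.round(R.inv().apply(tgt-p)*1000,dec)
        p=p+R.apply(t/1000); R=R*Rn.from_rotvec(np.radians(w))
        out.append([*w,*t,g])
    print(" ".join(", ".join(f"{v:g}" for v in r)+"," for r in out)); print("end",p,yawy(R))
    return p,R
E
python3 - <<'E'
from plan import *
p,R=pose(); print(p,yawy(R))
p,R=rows(p,R,[.5,.2247,.20],down(-88.5),17,.6)
E
```

```text
[0.14085985 0.55698665 0.23052062] 75.80241714486364
-0, 0, 9.7, -25.3, -13.8, 1.8, 0.6, -0, 0, 9.7, -27.2, -9.3, 1.8, 0.6, -0, 0, 9.7, -28.4, -4.6, 1.8, 0.6, -0, 0, 9.7, -28.8, 0.3, 1.8, 0.6, -0, 0, 9.7, -28.3, 5.1, 1.8, 0.6, -0, 0, 9.7, -27.1, 9.8, 1.8, 0.6, -0, 0, 9.7, -25, 14.2, 1.8, 0.6, -0, 0, 9.7, -22.3, 18.2, 1.8, 0.6, -0, 0, 9.7, -18.9, 21.7, 1.8, 0.6, -0, 0, 9.7, -14.9, 24.6, 1.8, 0.6, -0, 0, 9.7, -10.6, 26.8, 1.8, 0.6, -0, 0, 9.7, -5.9, 28.2, 1.8, 0.6, -0, 0, 9.7, -1.1, 28.7, 1.8, 0.6, -0, 0, 9.7, 3.8, 28.5, 1.9, 0.6, -0, 0, 9.7, 8.5, 27.5, 1.8, 0.6, -0, 0, 9.7, 13.1, 25.7, 1.9, 0.6, -0, 0, 9.7, 17.2, 23, 1.8, 0.6,
end [0.50000828 0.2247468  0.20002635] -89.09756464431872
```

>>> {"name": "drive_tool", "arguments": {"targets": [0,0,0,-35.8,-19.5,2.5,0.6,0,0,0,-35.8,-19.5,2.5,0.6,0,0,0,-35.8,-19.5,2.5,0.6,0,0,0,-35.8,-19.5,2.5,0.6,0,0,0,-35.8,-19.5,2.5,0.6,0,0,0,-35.8,-19.5,2.5,0.6,0,0,0,-35.8,-19.5,2.5,0.6,0,0,0,-35.8,-19.5,2.5,0.6,0,0,0,-35.8,-19.5,2.5,0.6,0,0,0,-35.8,-19.5,2.5,0.6,0,0,0,-35.8,-19.5,2.5,0.6,0,0,0,-35.8,-19.5,2.5,0.6], "grip_force": 60}}

```text
clock: 1.6
position: [0.5008, 0.2242, 0.2008]
ee_rot: [-0.0, 0.124, 0.992, -0.0]
contact_force: [0.3, 0.4, -0.2]
width: 0.0515
```

>>> {"name": "drive_tool", "arguments": {"targets": [0,0,10.3,0,0,0,0.6,0,0,10.3,0,0,0,0.6,0,0,10.3,0,0,0,0.6,0,0,10.3,0,0,0,0.6,0,0,10.3,0,0,0,0.6,0,0,10.3,0,0,0,0.6,0,0,10.3,0,0,0,0.6,0,0,10.3,0,0,0,0.6,0,0,10.3,0,0,0,0.6,0,0,10.3,0,0,0,0.6,0,0,10.3,0,0,0,0.6,0,0,10.3,0,0,0,0.6]}}

```text
clock: 3.1
position: [0.4998, 0.2251, 0.2008]
ee_rot: [-0.0, 0.934, 0.357, -0.001]
contact_force: [-0.1, -0.5, -0.2]
width: 0.0512
```

>>> {"name": "drive_tool", "arguments": {"targets": [0,0,10.3,0,0,0,0.6,0,0,10.3,0,0,0,0.6,0,0,10.3,0,0,0,0.6,0,0,10,0,0,0,0.6,0,0,0,0,0,0,0.6,0,0,0,0,0,0,0.6]}}

```text
clock: 3.85
position: [0.5, 0.2252, 0.2011]
ee_rot: [0.0, 1.0, 0.013, -0.0]
contact_force: [-0.4, -0.0, 0.0]
width: 0.0512
```

```bash
python3 - <<'E'
from plan import *
s=get_state();p,R=pose(s); print(s["clock"],p,yawy(R),s["qpos"],s["contact_force"],s["moment"],s["width"])
print(R.as_matrix()); rows(p,R,[.5,.2247,.041],down(-88.5),4,.6)
for n in C: cv2.imwrite(f"pics/{n}1.png",get_image(n)[:,:,::-1])
E
```

```text
3.85 [0.49997798 0.22517817 0.201071  ] -88.56089225783307 [2.96224432e-01 2.55110785e-01 1.61153588e+00 6.15841058e-05
 1.27540707e+00 1.84188566e+00] [-0.40176452 -0.01069088  0.02415304] [-0.02519262  0.00549502  0.00563305] 0.051185985611999454
[[ 9.99684476e-01  2.51145275e-02 -4.58198513e-04]
 [ 2.51144942e-02 -9.99684578e-01 -7.82443319e-05]
 [-4.60019056e-04  6.67122200e-05 -9.99999892e-01]]
0, 0, -0, 0, 0.1, 40, 0.6, 0, 0, -0, 0, 0.1, 40, 0.6, 0, 0, -0, 0, 0.1, 40, 0.6, 0, 0, -0, 0.1, 0.2, 40.1, 0.6,
end [0.50001715 0.22466831 0.04097101] -88.56089225783307
```

>>> {"name": "drive_tool", "arguments": {"targets": [0,0,0,0,0.5,30,0.6,0,0,0,0,0,30,0.6,0,0,0,0,0,30,0.6,0,0,0,0,0,30,0.6,0,0,0,0,0,20,0.6,0,0,0,0,0,20,0.6,0,0,0,0,0,0,0.6]}}

```text
clock: 4.82
position: [0.4989, 0.2244, 0.04]
ee_rot: [0.0, 1.0, 0.012, -0.002]
contact_force: [0.8, 0.2, -0.0]
width: 0.0513
```

```bash
python3 - <<'E'
from plan import *
s=get_state();p,R=pose(s); print(s["clock"],p,yawy(R),s["contact_force"],s["width"])
for n,b in (("side",(245,325,230,335)),("top",(120,180,212,280))):
    i=get_image(n)[:,:,::-1]; cv2.imwrite(f"pics/{n}2.png",i)
    x0,x1,y0,y1=b; cv2.imwrite(f"pics/{n}2z.png",cv2.resize(np.ascontiguousarray(i[y0:y1,x0:x1]),None,fx=5.5,fy=5.5,interpolation=cv2.INTER_CUBIC))
E
```

```text
4.825 [0.49892297 0.22437711 0.03998617] -88.65051659547665 [ 0.82068309  0.22908325 -0.02065149] 0.051283553142039744
```

View pics/side2z.png

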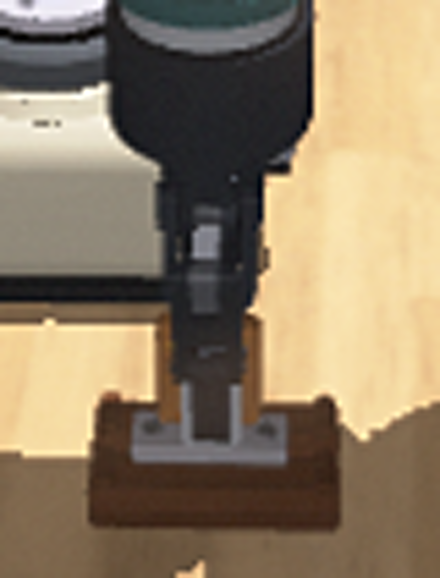

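The open fingers stand centred on the handle in x (finger column ≈210 of the zoom, handle 155–265), with the pads on either side. Closing on it.

>>> {"name": "drive_tool", "arguments": {"targets": [0,0,0,0,0,0,0.1,0,0,0,0,0,0,0.1,0,0,0,0,0,0,0,0,0,0,0,0,0,0,0,0,0,0,0,0,0,0,0,0,0,0,0,0], "grip_force": 60}}

```text
clock: 5.68
position: [0.5007, 0.225, 0.0421]
ee_rot: [-0.0, 1.0, 0.011, 0.001]
contact_force: [-0.8, -0.6, 5.6]
width: 0.0134
```

```bash
python3 - <<'E'
from plan import *
s=get_state();p,R=pose(s); print(s["clock"],p,yawy(R),s["contact_force"],s["moment"],s["width"])
E
```

```text
5.675 [0.50070746 0.22502546 0.04210304] -88.69911156559886 [-0.77899053 -0.59409843  5.60524894] [0.07509061 0.06872275 0.00300612] 0.013436712104820869
```

>>> {"name": "drive_tool", "arguments": {"targets": [0,0,0,0,0,0,0,0,0,0,0,0,-10,0,0,0,0,0,0,-20,0,0,0,0,0,0,-40,0,0,0,0,0,0,-40,0,0,0,0,0,0,-40,0,0,0,0,0,0,0,0,0,0,0,0,0,0,0], "grip_force": 110}}

```text
clock: 6.68
position: [0.4992, 0.2244, 0.1905]
ee_rot: [0.0, 1.0, 0.011, -0.001]
contact_force: [-1.0, -0.3, -2.0]
width: 0.013
```

```bash
python3 - <<'E'
from plan import *
s=get_state();p,R=pose(s); print(s["clock"],p,yawy(R),s["contact_force"],s["moment"],s["width"])
for n,b in (("side",(235,325,150,300)),("top",(100,220,180,280))):
    i=get_image(n)[:,:,::-1]; cv2.imwrite(f"pics/{n}3.png",i)
    x0,x1,y0,y1=b; cv2.imwrite(f"pics/{n}3z.png",cv2.resize(np.ascontiguousarray(i[y0:y1,x0:x1]),None,fx=4,fy=4,interpolation=cv2.INTER_CUBIC))
rows(p,R,[.5798,.0441,.19],down(-22.1),9,0)
E
```

```text
6.675 [0.49918663 0.22437695 0.19045482] -88.70004915188908 [-0.95958051 -0.31371617 -2.02865979] [-0.02169045 -0.04139238  0.00415634] 0.013013892659107235
-0, 0, -7.4, 8.5, 20.2, 0, 0, -0, 0, -7.4, 5.8, 21.2, 0.1, 0, -0, 0, -7.4, 3.1, 21.7, 0, 0, -0, 0, -7.4, 0.2, 21.9, 0.1, 0, -0, 0, -7.4, -2.6, 21.8, 0, 0, -0, 0, -7.4, -5.4, 21.3, 0.1, 0, -0, 0, -7.4, -8.1, 20.4, 0, 0, -0, 0, -7.4, -10.6, 19.2, 0.1, 0, -0, 0, -7.4, -13, 17.7, 0, 0,
end [0.57985781 0.04411917 0.19001317] -22.100137557496158
```

View pics/side3z.png

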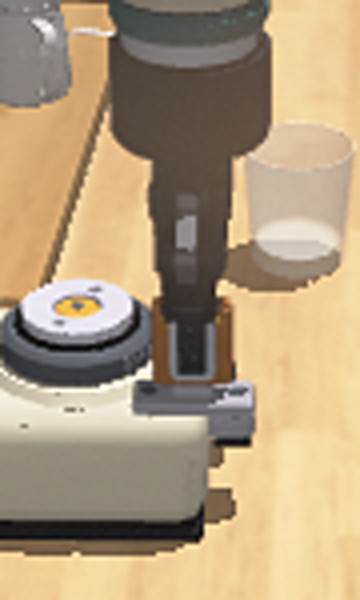

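>>> {"name": "drive_tool", "arguments": {"targets": [0,0,0,10.9,26,0,0,0,0,0,10.9,26,0,0,0,0,0,10.9,26,0,0,0,0,0,10.9,26,0,0,0,0,0,10.9,26,0,0,0,0,0,10.9,26,0,0,0,0,0,10.9,26,0,0]}}

```text
clock: 7.65
position: [0.5799, 0.0436, 0.1895]
ee_rot: [-0.0, 1.0, 0.011, -0.002]
contact_force: [0.5, 0.8, -0.8]
width: 0.0131
```

>>> {"name": "drive_tool", "arguments": {"targets": [0,0,-9.5,0,0,0,0,0,0,-9.5,0,0,0,0,0,0,-9.5,0,0,0,0,0,0,-9.5,0,0,0,0,0,0,-9.5,0,0,0,0,0,0,-9.5,0,0,0,0,0,0,-9.5,0,0,0,0,0,0,0,0,0,8,0,0,0,0,0,0,8,0,0,0,0,0,0,8,0,0,0,0,0,0,0,0]}}

```text
clock: 9.02
position: [0.5798, 0.0446, 0.166]
ee_rot: [-0.001, 0.83, 0.557, -0.001]
contact_force: [-0.4, -0.6, -1.4]
width: 0.0125
```

```bash
cat > look.py <<'E'
import sys
from plan import *
k=sys.argv[1]
s=get_state();p,R=pose(s); print(s["clock"],p,yawy(R),"F",s["contact_force"],"M",s["moment"],s["width"]); print(R.as_matrix()[:,2])
out=[]
for n,b in (("side",(225,290,190,260)),("top",(180,245,160,230))):
    i=get_image(n)[:,:,::-1]; cv2.imwrite(f"pics/{n}{k}.png",i)
    x0,x1,y0,y1=b; i=cv2.resize(np.ascontiguousarray(i[y0:y1,x0:x1]),None,fx=6,fy=6,interpolation=cv2.INTER_CUBIC)
    if n=="top": i=cv2.convertScaleAbs(i,alpha=1.6)
    out.append(i)
cv2.imwrite(f"pics/z{k}.png",np.hstack(out))
E
python3 look.py 4
```

```text
9.025 [0.57980105 0.04456435 0.16604632] -22.23496653190004 F [-0.38804466 -0.56879115 -1.40753084] M [-0.036832   -0.02542046  0.04925209] 0.012539409655066627
[-2.41819630e-03  1.94914794e-04 -9.99997057e-01]
```

View pics/z4.png

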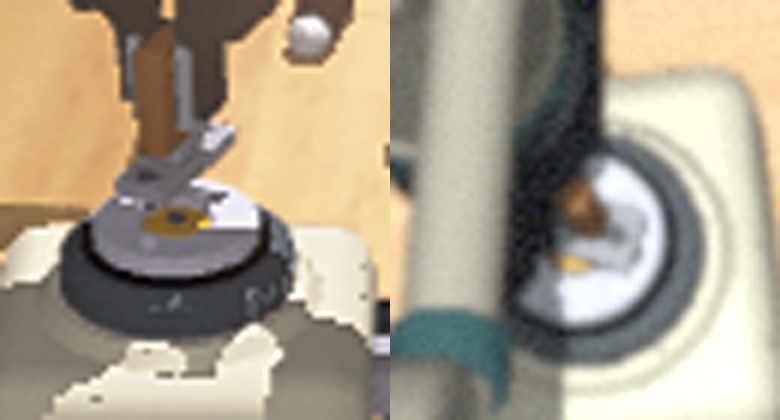

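```bash
python3 - <<'E'
from plan import *
p,R=pose(); M=R.as_matrix()
def L(x,y,z): return p+M@np.array([x,y,z])/1000   # z down from TCP
pts=[L(x,y,29-15) for x,y in((30,12),(30,-12),(-30,-12),(-30,12))]+[L(x,y,29-67) for x,y in((20,7),(20,-7),(-20,-7),(-20,7))]+[L(22,0,29),L(-22,0,29)]
for n,b in (("side",(225,290,190,260)),("top",(180,245,160,230))):
    i=cv2.imread(f"pics/{n}4.png"); x0,x1,y0,y1=b; f=8
    i=cv2.resize(np.ascontiguousarray(i[y0:y1,x0:x1]),None,fx=f,fy=f,interpolation=cv2.INTER_CUBIC)
    if n=="top": i=cv2.convertScaleAbs(i,alpha=1.6)
    q=proj(n,pts); q=np.c_[(q[:,0]-x0+.5)*f-.5,(q[:,1]-y0+.5)*f-.5]
    for k,a in enumerate(q): cv2.circle(i,tuple(int(v) for v in a),3,(0,0,255) if k<4 else (0,255,0) if k<8 else (255,0,255),-1)
    cv2.imwrite(f"pics/ov4_{n}.png",i)
E
```

```text
(no output)
```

View pics/ov4_side.png

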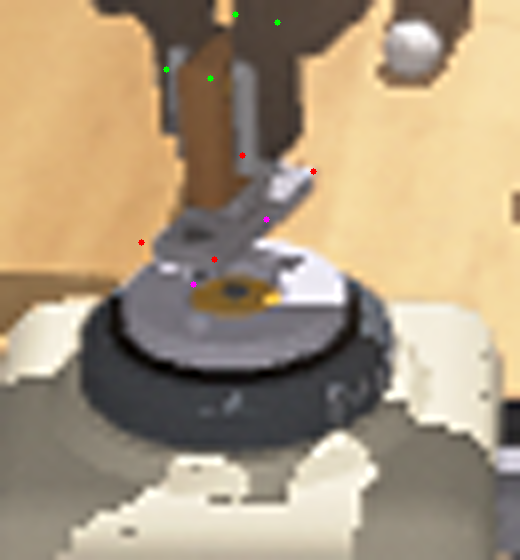

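View pics/ov4_top.png

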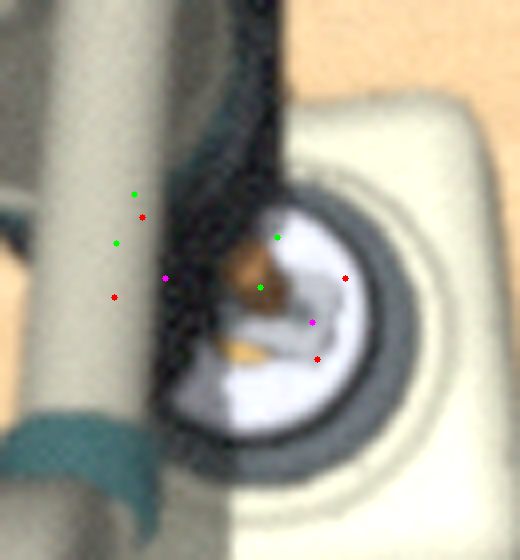

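>>> {"name": "drive_tool", "arguments": {"targets": [0,0,0,0,0,6,0,0,0,0,0,0,5,0,0,0,0,0,0,0,0,0,0,0,0,0,0,0]}}

```text
clock: 9.62
position: [0.5806, 0.0445, 0.1564]
ee_rot: [0.0, 0.83, 0.558, 0.0]
contact_force: [-0.0, -0.4, -0.8]
width: 0.0129
```

>>> {"name": "drive_tool", "arguments": {"targets": [0,0,0,0,0,1,0,0,0,0,0,0,0.5,0,0,0,0,0,0,0,0]}}

```text
clock: 10.0
position: [0.5806, 0.0445, 0.1548]
ee_rot: [-0.0, 0.83, 0.558, 0.0]
contact_force: [-0.0, 0.3, -0.7]
width: 0.0129
```

>>> {"name": "drive_tool", "arguments": {"targets": [0,0,0,0,0,1,0,0,0,0,0,0,0,0]}}

```text
clock: 10.25
position: [0.5805, 0.0445, 0.1537]
ee_rot: [-0.0, 0.83, 0.558, -0.0]
contact_force: [0.1, -0.2, -1.2]
width: 0.0128
```

>>> {"name": "drive_tool", "arguments": {"targets": [0,0,0,0,0,1,0,0,0,0,0,0,0,0]}}

```text
clock: 10.5
position: [0.5805, 0.0445, 0.1527]
ee_rot: [-0.0, 0.83, 0.558, -0.0]
contact_force: [0.8, -0.2, -1.4]
width: 0.0131
```

>>> {"name": "drive_tool", "arguments": {"targets": [0,0,0,-0.6,-0.5,0.5,0,0,0,0,0,0,0,0]}}

```text
clock: 10.75
position: [0.5798, 0.0441, 0.1523]
ee_rot: [-0.0, 0.83, 0.558, -0.0]
contact_force: [0.2, -0.1, -1.4]
width: 0.0125
```

>>> {"name": "drive_tool", "arguments": {"targets": [0,0,0,0,0,1,0,0,0,0,0,0,0,0]}}

```text
clock: 11.0
position: [0.5798, 0.0442, 0.1512]
ee_rot: [-0.0, 0.83, 0.558, -0.0]
contact_force: [-0.0, 0.3, -1.4]
width: 0.0128
```

>>> {"name": "drive_tool", "arguments": {"targets": [0,0,0,0,0,0.6,0,0,0,0,0,0,0,0]}}

```text
clock: 11.25
position: [0.5798, 0.0442, 0.1506]
ee_rot: [-0.0, 0.83, 0.558, -0.0]
contact_force: [-0.1, -0.5, -1.3]
width: 0.013
```

>>> {"name": "drive_tool", "arguments": {"targets": [0,0,0,0,0,0.6,0,0,0,0,0,0,0,0]}}

```text
clock: 11.5
position: [0.5799, 0.0442, 0.15]
ee_rot: [-0.0, 0.83, 0.558, 0.0]
contact_force: [-0.4, -0.1, -2.0]
width: 0.0128
```

>>> {"name": "drive_tool", "arguments": {"targets": [0,0,0,0,0,0.6,0,0,0,0,0,0,0,0]}}

```text
clock: 11.75
position: [0.5798, 0.0442, 0.1494]
ee_rot: [-0.0, 0.83, 0.558, -0.0]
contact_force: [-0.0, -0.2, -1.6]
width: 0.0126
```

>>> {"name": "drive_tool", "arguments": {"targets": [0,0,0,0,0,0.6,0,0,0,0,0,0,0,0]}}

```text
clock: 12.0
position: [0.5798, 0.0442, 0.1488]
ee_rot: [-0.0, 0.83, 0.558, -0.0]
contact_force: [0.2, 0.5, -0.5]
width: 0.0128
```

>>> {"name": "drive_tool", "arguments": {"targets": [0,0,0,0,0,0.6,0,0,0,0,0,0,0,0]}}

```text
clock: 12.25
position: [0.5798, 0.0442, 0.1482]
ee_rot: [-0.0, 0.83, 0.558, -0.0]
contact_force: [0.1, 0.6, -0.9]
width: 0.0129
```

>>> {"name": "drive_tool", "arguments": {"targets": [0,0,0,0,0,0.6,0,0,0,0,0,0,0,0]}}

```text
clock: 12.5
position: [0.5798, 0.0442, 0.1476]
ee_rot: [-0.0, 0.83, 0.558, -0.0]
contact_force: [-0.4, -0.6, -1.4]
width: 0.0124
```

>>> {"name": "drive_tool", "arguments": {"targets": [0,0,0,0,0,0.6,0,0,0,0,0,0,0,0]}}

```text
clock: 12.75
position: [0.5798, 0.0442, 0.147]
ee_rot: [-0.0, 0.83, 0.558, 0.0]
contact_force: [0.4, -0.2, -1.2]
width: 0.0127
```

>>> {"name": "drive_tool", "arguments": {"targets": [0,0,0,0,0,0.6,0,0,0,0,0,0,0,0]}}

```text
clock: 13.0
position: [0.5799, 0.0442, 0.1465]
ee_rot: [-0.0, 0.83, 0.558, 0.0]
contact_force: [0.5, 0.2, -1.5]
width: 0.0131
```

>>> {"name": "drive_tool", "arguments": {"targets": [0,0,0,0,0,0.6,0,0,0,0,0,0,0,0]}}

```text
clock: 13.25
position: [0.5798, 0.0442, 0.1458]
ee_rot: [-0.0, 0.83, 0.558, -0.0]
contact_force: [-0.4, -0.4, -1.4]
width: 0.0129
```

>>> {"name": "drive_tool", "arguments": {"targets": [0,0,0,0,0,0.6,0,0,0,0,0,0,0,0]}}

```text
clock: 13.5
position: [0.5798, 0.0442, 0.1452]
ee_rot: [-0.0, 0.83, 0.558, -0.0]
contact_force: [-0.1, 0.0, -1.6]
width: 0.013
```

>>> {"name": "drive_tool", "arguments": {"targets": [0,0,0,0,0,0.6,0,0,0,0,0,0,0,0]}}

```text
clock: 13.75
position: [0.5798, 0.0442, 0.1447]
ee_rot: [-0.0, 0.83, 0.558, 0.0]
contact_force: [-0.1, -0.3, -0.9]
width: 0.0125
```

>>> {"name": "drive_tool", "arguments": {"targets": [0,0,0,0,0,0.6,0,0,0,0,0,0,0,0]}}

```text
clock: 14.0
position: [0.5799, 0.0442, 0.1442]
ee_rot: [0.0, 0.83, 0.558, 0.0]
contact_force: [-0.2, -0.2, -0.2]
width: 0.0127
```

```bash
python3 look.py 5
```

```text
14.0 [0.57990917 0.04417501 0.14419787] -22.197686190279946 F [-0.17474987 -0.20160283 -0.22970194] M [ 0.00330892 -0.01068652  0.01599107] 0.01265046061774246
[ 1.90935921e-04  6.89774317e-05 -9.99999979e-01]
```

View pics/z5.png

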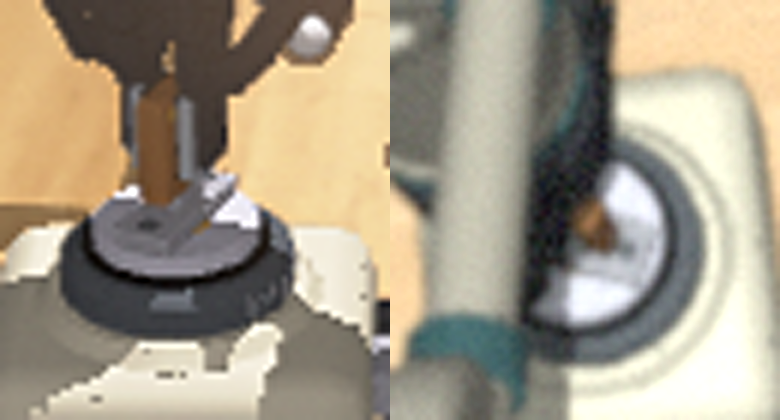

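>>> {"name": "drive_tool", "arguments": {"targets": [0,0,2,0,0,0,0,0,0,2,0,0,0,0,0,0,2,0,0,0,0,0,0,2,0,0,0,0,0,0,0,0,0,0,0]}}

```text
clock: 14.72
position: [0.5804, 0.0439, 0.1442]
ee_rot: [0.0, 0.867, 0.498, 0.0]
contact_force: [1.7, -2.4, -0.7]
width: 0.0127
```

```bash
cat > st.py <<'E'
from plan import *
np.set_printoptions(precision=4,suppress=True)
s=get_state();p,R=pose(s); print(s["clock"],p,"yaw",round(yawy(R),2),"F",s["contact_force"],"M",s["moment"],s["width"])
E
python3 st.py
```

```text
14.725 [0.5804 0.0439 0.1442] yaw -30.22 F [ 1.7461 -2.3764 -0.7359] M [-0.3484 -0.4344  0.1674] 0.01273290236337655
```

>>> {"name": "drive_tool", "arguments": {"targets": [0,0,2,0,0,0,0,0,0,2,0,0,0,0,0,0,2,0,0,0,0,0,0,2,0,0,0,0,0,0,0,0,0,0,0]}}

```text
clock: 15.35
position: [0.5803, 0.044, 0.1442]
ee_rot: [0.0, 0.9, 0.437, 0.0]
contact_force: [4.8, -1.6, -1.6]
width: 0.0125
```

```bash
python3 st.py
```

```text
15.35 [0.5803 0.044  0.1442] yaw -38.23 F [ 4.8295 -1.6496 -1.5522] M [-0.4948 -0.734   0.2071] 0.012507620294100184
```

>>> {"name": "drive_tool", "arguments": {"targets": [0,0,2,0.4,0.5,0,0,0,0,2,0,0,0,0,0,0,2,0,0,0,0,0,0,0,0,0,0,0]}}

```text
clock: 15.85
position: [0.5804, 0.044, 0.1442]
ee_rot: [0.0, 0.921, 0.389, -0.0]
contact_force: [2.3, -3.8, -0.5]
width: 0.0128
```

```bash
python3 st.py
```

```text
15.85 [0.5804 0.044  0.1442] yaw -44.24 F [ 2.3497 -3.7543 -0.5017] M [-0.6578 -0.4422  0.1251] 0.012768428997764113
```

>>> {"name": "drive_tool", "arguments": {"targets": [0,0,1.5,0,0,0,0,0,0,1.5,0,0,0,0,0,0,0,0,0,0,0]}}

```text
clock: 16.23
position: [0.5804, 0.044, 0.1442]
ee_rot: [0.0, 0.931, 0.365, -0.0]
contact_force: [1.1, -2.9, 1.2]
width: 0.0129
```

```bash
python3 st.py
```

```text
16.225 [0.5804 0.044  0.1442] yaw -47.23 F [ 1.0599 -2.8925  1.1707] M [-0.727  -0.4499  0.1596] 0.01294789680766397
```

>>> {"name": "drive_tool", "arguments": {"targets": [0,0,1.5,0,0,0,0,0,0,1.5,0,0,0,0,0,0,0,0,0,0,0]}}

```text
clock: 16.6
position: [0.5804, 0.0441, 0.1442]
ee_rot: [0.0, 0.94, 0.34, -0.0]
contact_force: [1.8, -4.1, 2.5]
width: 0.0126
```

```bash
python3 st.py
```

```text
16.6 [0.5804 0.0441 0.1442] yaw -50.23 F [ 1.7565 -4.115   2.541 ] M [-0.8897 -0.3799  0.1523] 0.012611495850102458
```

>>> {"name": "drive_tool", "arguments": {"targets": [0,0,1,0,0,0,0,0,0,1,0,0,0,0,0,0,0,0,0,0,0]}}

```text
clock: 16.98
position: [0.5805, 0.0441, 0.1442]
ee_rot: [0.0, 0.946, 0.324, -0.0]
contact_force: [1.0, -5.0, 2.9]
width: 0.0128
```

```bash
python3 st.py
```

```text
16.975 [0.5805 0.0441 0.1442] yaw -52.22 F [ 1.02   -5.0396  2.8627] M [-0.8771 -0.2725  0.0501] 0.012819004148345829
```

>>> {"name": "drive_tool", "arguments": {"targets": [0,0,1,0,0,0,0,0,0,1,0,0,0,0,0,0,0,0,0,0,0]}}

```text
clock: 17.35
position: [0.5805, 0.0441, 0.1442]
ee_rot: [0.0, 0.952, 0.307, -0.0]
contact_force: [1.0, -5.8, 3.8]
width: 0.013
```

```bash
python3 st.py
```

```text
17.35 [0.5805 0.0441 0.1442] yaw -54.24 F [ 0.9744 -5.8352  3.7834] M [-0.9215 -0.2632  0.2021] 0.013003889826334613
```

```bash
python3 look.py 6
```

```text
17.35 [0.58048272 0.04407845 0.14417414] -54.24197424970159 F [ 0.97440041 -5.83519006  3.78341471] M [-0.92149762 -0.26317222  0.20208564] 0.013003889826334613
[-1.81899651e-05 -1.23537737e-04 -9.99999992e-01]
```

View pics/z6.png

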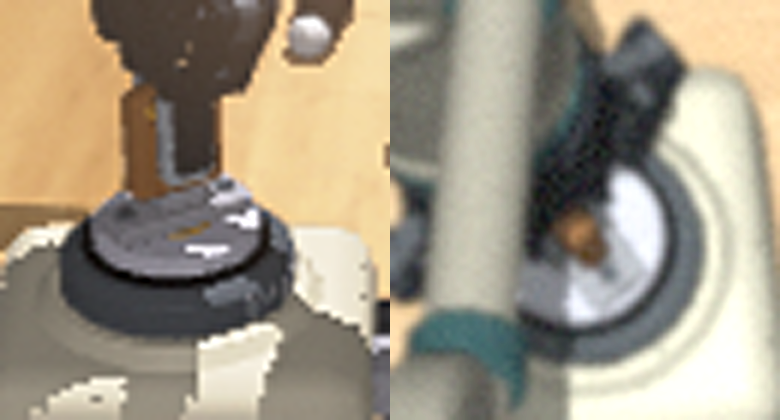

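>>> {"name": "drive_tool", "arguments": {"targets": [0,0,1,-0.2,0.3,-0.2,0,0,0,1,0,0,0,0,0,0,0,0,0,0,0]}}

```text
clock: 17.82
position: [0.5805, 0.044, 0.1442]
ee_rot: [-0.0, 0.957, 0.29, 0.0]
contact_force: [0.4, -4.3, 2.5]
width: 0.0127
```

```bash
python3 st.py
```

```text
17.825 [0.5805 0.044  0.1442] yaw -56.23 F [ 0.4418 -4.2935  2.4524] M [-0.6783 -0.2772  0.1488] 0.012725171879850871
```

>>> {"name": "drive_tool", "arguments": {"targets": [0,0,1,0,0,0,0,0,0,1,0,0,0,0,0,0,0,0,0,0,0]}}

```text
clock: 18.2
position: [0.5804, 0.044, 0.1442]
ee_rot: [-0.0, 0.962, 0.274, -0.0]
contact_force: [1.7, -2.6, 1.3]
width: 0.0127
```

```bash
python3 st.py
```

```text
18.2 [0.5804 0.044  0.1442] yaw -58.14 F [ 1.7476 -2.605   1.3015] M [-0.5329 -0.356   0.8847] 0.012726207051199654
```

>>> {"name": "drive_tool", "arguments": {"targets": [0,0,-0.7,0,0,0,0,0,0,0,0,0,0,0]}}

```text
clock: 18.45
position: [0.5804, 0.044, 0.1442]
ee_rot: [-0.0, 0.96, 0.28, -0.0]
contact_force: [2.1, -2.4, -0.4]
width: 0.0123
```

```bash
python3 st.py
```

```text
18.45 [0.5804 0.044  0.1442] yaw -57.5 F [ 2.1411 -2.3914 -0.3751] M [-0.5137 -0.2995  0.6199] 0.012281748666065882
```

>>> {"name": "drive_tool", "arguments": {"targets": [0,0,-1,0,0,0,0,0,0,-1,0,0,0,0,0,0,0,0,0,0,0]}}

```text
clock: 18.82
position: [0.5804, 0.0441, 0.1442]
ee_rot: [-0.0, 0.955, 0.296, -0.0]
contact_force: [1.7, -1.2, -0.6]
width: 0.013
```

```bash
python3 st.py
```

```text
18.825 [0.5804 0.0441 0.1442] yaw -55.53 F [ 1.683  -1.2068 -0.6412] M [-0.3517 -0.234   0.0743] 0.013010620313838152
```

>>> {"name": "drive_tool", "arguments": {"targets": [0,0,1,0,0,0,0,0,0,0,0,0,0,0]}}

```text
clock: 19.08
position: [0.5804, 0.0439, 0.1442]
ee_rot: [-0.0, 0.958, 0.288, -0.0]
contact_force: [1.6, -1.6, 0.8]
width: 0.013
```

```bash
python3 st.py
```

```text
19.075 [0.5804 0.0439 0.1442] yaw -56.51 F [ 1.606  -1.6452  0.8201] M [-0.3435 -0.3137  0.1753] 0.013006422766281169
```

>>> {"name": "drive_tool", "arguments": {"targets": [0,0,-1.3,0,0,0,0,0,0,-1.2,0,0,0,0,0,0,0,0,0,-1,0,0,0,0,0,0,-1,0,0,0,0,0,0,-1,0]}}

```text
clock: 19.7
position: [0.5801, 0.0441, 0.1471]
ee_rot: [-0.0, 0.951, 0.309, -0.0]
contact_force: [-0.5, -1.1, -0.6]
width: 0.013
```

```bash
python3 st.py
```

```text
19.7 [0.5801 0.0441 0.1471] yaw -54.0 F [-0.5148 -1.1388 -0.5987] M [ 0.0234 -0.013  -0.0169] 0.012973035301572351
```

Free. Lift out and go back over the stand.

>>> {"name": "drive_tool", "arguments": {"targets": [0,0,0,0,0,-2,0,0,0,0,0,0,-3,0,0,0,0,0,0,-8,0,0,0,0,0,0,-15,0,0,0,0,0,0,-15,0,0,0,8.6,0,0,0,0,0,0,8.7,0,0,0,0,0,0,8.7,0,0,0,0,0,0,8.7,0,0,0,0,0,0,0,0,0,0,0]}}

```text
clock: 20.95
position: [0.5809, 0.0438, 0.1913]
ee_rot: [-0.0, 1.0, 0.012, 0.001]
contact_force: [0.4, -0.5, -1.0]
width: 0.0127
```

```bash
python3 st.py; python3 look.py 7; python3 - <<'E'
from plan import *
p,R=pose(); d=np.array([.5,.2247,.19])-p; print(R.inv().apply(d)*1000)
E
```

```text
20.95 [0.5809 0.0438 0.1913] yaw -88.59 F [ 0.4288 -0.5389 -1.011 ] M [ 0.0146 -0.0174 -0.0061] 0.01269284461286645
20.95 [0.58085734 0.04382934 0.19134797] -88.59242467078637 F [ 0.42875263 -0.53887305 -1.01096824] M [ 0.01461459 -0.01739122 -0.00609091] 0.01269284461286645
[ 1.38206972e-03  4.56333982e-05 -9.99999044e-01]
[ -76.22998073 -182.89602829    0.90142712]
```

View pics/z7.png

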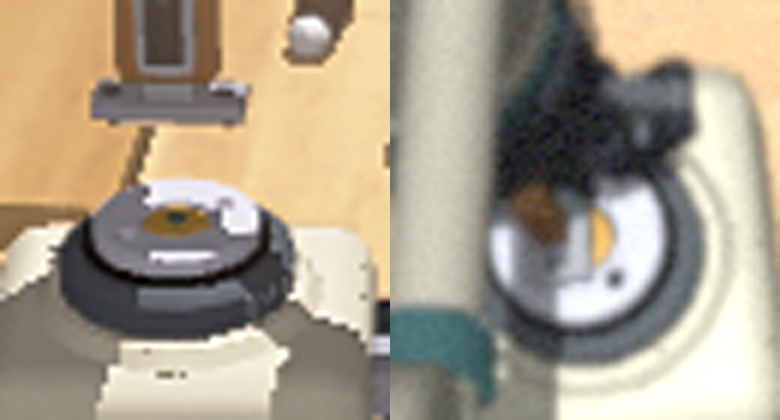

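>>> {"name": "drive_tool", "arguments": {"targets": [0,0,0,-10.9,-26.1,0,0,0,0,0,-10.9,-26.1,0,0,0,0,0,-10.9,-26.1,0,0,0,0,0,-10.9,-26.1,0,0,0,0,0,-10.9,-26.1,0,0,0,0,0,-10.9,-26.1,0,0,0,0,0,-10.9,-26.3,0,0,0,0,0,0,0,0,0,0,0,0,0,0,0,0]}}

```text
clock: 22.18
position: [0.5004, 0.2246, 0.1905]
ee_rot: [0.0, 1.0, 0.012, 0.0]
contact_force: [0.4, 0.2, -1.3]
width: 0.0129
```

```bash
python3 st.py; python3 look.py 8; python3 - <<'E'
from plan import *
p,R=pose(); d=np.array([.5,.2247,.09])-p; print(R.inv().apply(d)*1000)
E
```

```text
22.175 [0.5004 0.2246 0.1905] yaw -88.62 F [ 0.3816  0.1563 -1.2797] M [ 0.002  -0.0016  0.0004] 0.012876703173337212
22.175 [0.50040458 0.22459122 0.19053878] -88.62487445761676 F [ 0.3815569   0.15634606 -1.27973239] M [ 0.00200088 -0.00164442  0.00041734] 0.012876703173337212
[ 7.14929676e-04 -4.89847336e-04 -9.99999624e-01]
[ -0.6106289   -0.56568488 100.41608391]
```

View pics/z8.png

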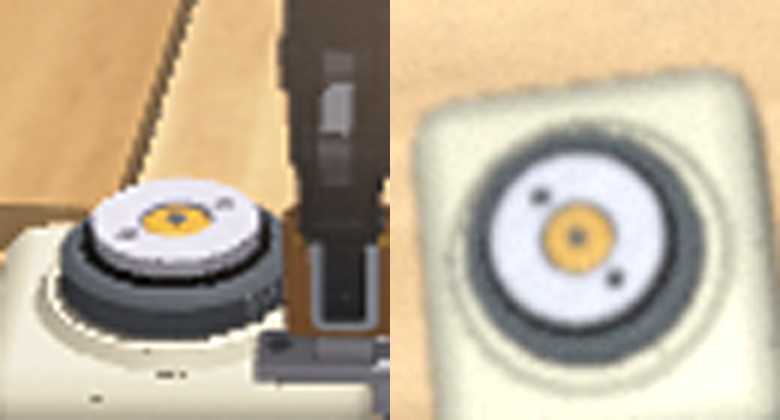

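```bash
python3 - <<'E'
from plan import *
F=lambda x,y:((x+.5)/6-.5+180,(y+.5)/6-.5+160)
W=onz("top",[F(150,197),F(225,279)],.122); d=W[0]-W[1]; print(W.mean(0),np.linalg.norm(d),np.degrees(np.arctan2(d[1],d[0])))
E
```

```text
[0.57950576 0.04398158 0.122     ] 0.04393655352904148 37.80854143005682
```

>>> {"name": "drive_tool", "arguments": {"targets": [0,0,0,0,0,20,0,0,0,0,0,0,30,0,0,0,0,0,0,30,0,0,0,0,0,0,20,0,0,0,0,0,0,20,0,0,0,0,0,0,15,0,0,0,0,0,0,0,0,0,0,0,0,0,0,0]}}

```text
clock: 23.28
position: [0.5009, 0.2249, 0.0559]
ee_rot: [-0.0, 1.0, 0.011, 0.001]
contact_force: [-1.0, 0.6, -1.2]
width: 0.013
```

```bash
python3 st.py; python3 - <<'E'
from plan import *
b=(245,325,230,335)
i=get_image("side")[:,:,::-1]
x0,x1,y0,y1=b; cv2.imwrite(f"pics/side9z.png",cv2.resize(np.ascontiguousarray(i[y0:y1,x0:x1]),None,fx=5.5,fy=5.5,interpolation=cv2.INTER_CUBIC))
E
```

```text
23.275 [0.5009 0.2249 0.0559] yaw -88.71 F [-1.0265  0.6314 -1.2026] M [-0.0136 -0.0088  0.0232] 0.012966445288735464
```

View pics/side9z.png

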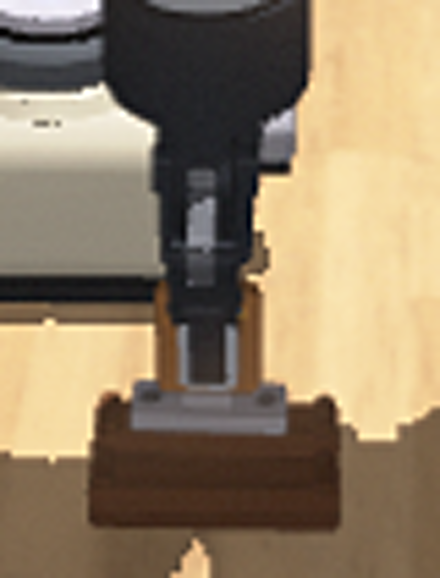

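>>> {"name": "drive_tool", "arguments": {"targets": [0,0,0,0,0,5,0,0,0,0,0,0,4,0,0,0,0,0,0,2,0,0,0,0,0,0,0,0]}}

```text
clock: 23.82
position: [0.4999, 0.2249, 0.0441]
ee_rot: [0.0, 1.0, 0.011, -0.0]
contact_force: [0.9, -0.5, -2.2]
width: 0.0131
```

>>> {"name": "drive_tool", "arguments": {"targets": [0,0,0,0,0,1,0,0,0,0,0,0,1,0,0,0,0,0,0,0,0]}}

```text
clock: 24.2
position: [0.5001, 0.2249, 0.0423]
ee_rot: [-0.0, 1.0, 0.011, 0.0]
contact_force: [-0.0, -0.4, -1.4]
width: 0.0131
```

>>> {"name": "drive_tool", "arguments": {"targets": [0,0,0,0,0,0.6,0,0,0,0,0,0,0,0]}}

```text
clock: 24.45
position: [0.5001, 0.225, 0.0422]
ee_rot: [-0.0, 1.0, 0.011, 0.0]
contact_force: [-1.5, -0.5, 3.9]
width: 0.0127
```

>>> {"name": "drive_tool", "arguments": {"targets": [0,0,0,0,0,0,0,0,0,0,0,0,0,0.3,0,0,0,0,0,0,0.5,0,0,0,0,0,0,0.5,0,0,0,0,0,0,0.5,0,0,0,0,0,0,0.5], "grip_force": 20}}

```text
clock: 25.2
position: [0.5001, 0.225, 0.0416]
ee_rot: [-0.0, 1.0, 0.011, -0.0]
contact_force: [0.1, -0.6, 0.3]
width: 0.0428
```

```bash
python3 st.py
```

```text
25.2 [0.5001 0.225  0.0416] yaw -88.7 F [ 0.142  -0.6175  0.3254] M [-0.0249  0.0022  0.0119] 0.042802854285465784
```

>>> {"name": "drive_tool", "arguments": {"targets": [0,0,0,0,0,-5,0.5,0,0,0,0,0,-10,0.5,0,0,0,0,0,-25,0.5,0,0,0,0,0,-40,0.5,0,0,0,0,0,-40,0.5,0,0,0,0,0,-40,0.5,0,0,0,0,0,0,0.5,0,0,0,0,0,0,0.5]}}

```text
clock: 26.2
position: [0.4996, 0.2248, 0.2017]
ee_rot: [-0.0, 1.0, 0.011, -0.0]
contact_force: [0.5, -0.8, 0.1]
width: 0.0428
```

```bash
python3 st.py; python3 - <<'E'
from plan import *
out=[]
for n,b in (("side",(200,330,210,340)),("top",(125,255,165,275))):
    i=get_image(n)[:,:,::-1]; cv2.imwrite(f"pics/{n}10.png",i); x0,x1,y0,y1=b
    i=cv2.resize(np.ascontiguousarray(i[y0:y1,x0:x1]),(390,390),interpolation=cv2.INTER_CUBIC)
    if n=="top": i=cv2.convertScaleAbs(i,alpha=1.6)
    out.append(i)
cv2.imwrite("pics/z10.png",np.hstack(out))
E
```

```text
26.2 [0.4996 0.2248 0.2017] yaw -88.7 F [ 0.4588 -0.8313  0.1086] M [-0.0224  0.0507 -0.0054] 0.04279996008443465
```

View pics/z10.png

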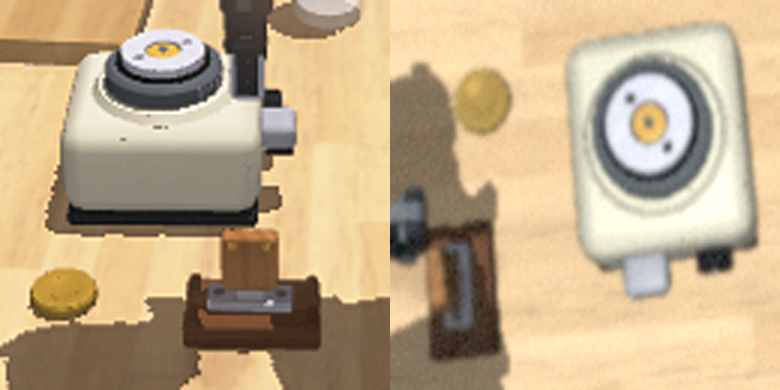

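```bash
python3 -c "
from rig import *
print(sign_off())"
```

```text
the job is handed in; nothing more can be done
None
```

The ring is turned home and the spanner is back upright on its stand, pins in the groove; the job is handed in at about 26 s.

- **Pins:** both dropped into the holes with at most about 1 N of contact. The highest push between ring and spanner afterwards was about 5 N, well under the 15 N allowed.
- **Turning:** the ring turned about 30° (0.52 rad) clockwise by the top view, which fits a start near q = 0.125. At the end the moment rose from about 0.15 N m to 0.88 N m within 2° of further turning. A lighter second push to 0.18 N m found the moment starting to rise again at the same angle.
- **Disagreements:**
  - The 0.88 N m peak was briefly above the suggested 0.3 to 0.5 N m. I backed off at once.
  - While turning, the measured moment was 0.05 to 0.2 N m, noisy and lower than the stated 0.25 N m.
  - The side camera put the ring about 4 mm off in y from the top camera. The top camera agreed with the arm, so I used that.
- **Last checks:** the final pictures show the spanner upright on the stand rails. The brass weight and grinder look unmoved. The tumbler is only partly in view there, and I did not re-check the portafilter. The gripper is clear with no contact force. The ring's angle itself is not readable, so "home" rests on the moment climb and the hole angle.

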